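# Empty the scoop tray into the furniture case and hang it on its stud

### The arm

A 6-joint arm with a two-finger parallel gripper is mounted at the origin on a cart in front of the work surface, level with it; the furniture and walls round the work are solid. World frame = base frame: x ahead of the robot, y to its left, z up, the work surface at z = 0. Lengths are in mm, angles in rad, forces in N, time in s.
With the tool pointing down it reaches from about 300 to 775 mm from the base axis. Payload 14.6 kg.
Tool frame: the origin (TCP) lies midway between the tips of the shut fingers; the grasp point (between the pads) lies 19 mm behind it; z points along the fingers, y is the line along which they close (so a half turn about z gives the same grasp; the last joint's range is limited). The gripper opens to 94 mm and grips with 3 to 60 N. Pads are 16 mm wide; open, the fingers measure 119 mm over their backs; the gripper's body (75 mm by 177 mm) begins 78 mm behind the grasp point.
Start: joints at [-1.244, 0.3, 1.521, -0, 1.321, -0.067], TCP at [211.027, -507.894, 205.446] pointing down, gripper open.
Joint ranges: [-3.03, 3.03], [-0.79, 2.21], [0.23, 2.52], [-1.04, 4.18], [0, 3.07], [-2.55, 2.55]. Speed limits (rad/s): [2.22, 2.22, 2.57, 3.14, 3.14, 3.14].

### API

Orientations are given as [roll, pitch, yaw] about the fixed x, y, z axes, in that order (R = Rz(yaw) Ry(pitch) Rx(roll)).
In Python, from cell import manip gives the robot as it stands.
- The arm moves only by the shell command python3 -m creep 'ROWS' [OPENING] [FORCE]. ROWS is text: rows parted by semicolons, each of 6 numbers parted by spaces: the shift along the tool's x, y, z normalised to -1 to 1, where 1 is 4 cm, then the turn, a rotation vector about the tool's x, y, z normalised to -1 to 1, where 1 is pi rad. In form: dx dy dz ax ay az; .... A call has 1 to 20 rows; each row shifts and turns the commanded pose from where the row before left it, along the tool's axes as they then stand; what a row does not reach is not made up. A row lasts 1/8 s, in which the tool goes at most 62.5 mm and 10.7 degrees, less where a joint would pass 70% of its speed; a pose out of reach is approached as far as the arm can. A call with a number of a shift or a turn outside -1 to 1 is refused whole. A call with a gripper value outside its range is refused whole. OPENING is the closure, from 0 (fully open) to 1 (shut), set as the call begins (- or left out, the last holds). The fingers move at their own pace and stop on an object; FORCE is the grip in N (left out, the last holds). Time passes only in rows, so rows that do not move let the fingers close. It gives the time, the measured TCP pose, the force, the opening and the grip force at its end, in the units of the state.
- manip.read_state(): the state, without advancing time (a new reading comes with each control period).
- manip.camera(name): name is "side" or "top"; returns a dict with "color" (400x640x3 uint8, red, green, blue), "range_z" (400x640 float32, mm along the optical axis (not along the pixel's ray), 0 where there is no reading), "camera_matrix" (3x3 intrinsics, pixels), "T" (4x4, takes a point from camera to world coordinates). Camera axes: x right, y down, z forward; pixel columns grow to the right and rows downward; lengths in mm; the calibration is good to about 2 mm. A picture is of the moment at which its call begins.
- manip.sign_off(): hands the job in; it is judged then, once.
The state is a dict: "clock": time; "joints": joint angles; "qd": joint speeds; "effort": joint torques, N m; "eef_pos": TCP position; "eef_rot": TCP orientation; "wrist_force": force on the tool from outside, world axes, zero at the start; "moment": the same for the moment, N m; "finger_gap": finger opening in mm; "finger_force": force on a finger pad.
Only numpy, scipy, OpenCV 4.12 (cv2) and the standard library are available. Lean on these libraries where they do the work, as an engineer would, in place of code of your own. Each camera call takes 0.05 s, during which the arm holds its last target. There are 200 camera calls.

### The job

Carry the scoop tray with the wooden spacing blocks over to the plywood case and tip it, mouth low over the case, until all four blocks have slid off into the case. Then hang the empty tray on the headed stud of its stand: the slot goes sideways over the stud, behind the stud's head, and the tray drops into the notch at the slot's end, so that it hangs freely there, mouth towards the front. Feel for the stop rather than forcing the tray against the stand, and leave the case and the other things on the bench where they are.

Things in the scene. Friction and masses are not known exactly. Their poses are not given: they have to be found in the camera images.
- tray: Loose scoop tray, bright metal, 160 (x) x 146 (y) mm, 0.3 to 0.5 kg, four wooden blocks loose on it. Origin: centre of the underside, z up. On 10 mm feet; floor z = 10 to 13 mm, x = -85 to +75 mm, open at -x (the mouth); side walls to z = 42 mm, 140 mm apart inside. At +x a back plate, x = 71 to 75 mm, z = 10 to 54 mm, with a taller hanger tab in its middle. Empty, it balances near x = +15 mm.
- grip (a point): Middle of the tray's dark wooden grip, at (10, 0, 84) mm in the tray's frame: a bar along x, 80 mm long (x = -30 to +50), 14 mm thick (y), 28 mm high (z = 70 to 98), on a 10 mm wide strap (z = 62 to 70) from the back plate. Air beside it and below the strap, where the blocks pass. Pinch it across y from above.
- mouth (a point): Middle of the tray's open lip, on the floor's upper face, at (-85, 0, 13) mm in the tray's frame.
- slot_entry (a point): Middle of the slot's open end, at (73, -35, 92) mm in the tray's frame. The hanger tab (4 mm thick, y = -35 to +35 mm, top at z = 120 mm) has a level slot 13 mm wide, z = 85.5 to 98.5 mm, open at the tab's -y edge and running in to y = +6.5 mm; the entrance corners are rounded by 6 mm.
- slot_seat (a point): Where the stud's axis lies when the tray hangs: (73, 0, 104.5) mm in the tray's frame, at mid-thickness of the tab, in the notch that goes up from the slot's inner end (y = -6.5 to +6.5 mm, top at z = 108.5 mm).
- stand: Grey steel hanger stand, fixed to the bench: foot plate 150 x 130 x 14 mm (x = -50 to +100 mm) and an upright 44 mm wide, 10 mm thick, 224 mm high, whose front face is the plane x = 0. Origin: on the bench below the middle of that face; -x looks forward, roughly to the robot.
- stud (a point): Middle of the stud's shank, at (-5, 0, 205) mm in the stand's frame, same axes. The shank, 8 mm thick, stands out level along -x for 10 mm from the upright's face and ends in a head 22 mm across, 5 mm thick; the tray's 4 mm tab goes between face and head with 3 mm play each side. Left hanging, the tray leans about 0.06 rad mouth-down, its back plate against the upright below.
- case: Open plywood case (till), loose, 0.75 kg, 200 (x) x 210 (y) x 75 mm high, walls 8 mm thick, inner floor at z = 15 mm. Origin: centre of the underside, z up.
- block_0: Wooden spacing block (printer's furniture), 70 x 34 x 18 mm (x, y, z), 35 g, lying loose on the tray at the start. Origin: centre of its underside. It starts to slide down the tray's floor at a tilt of somewhere between 0.42 and 0.65 rad, depending on its unknown friction.
- block_1: Wooden spacing block (printer's furniture), 64 x 34 x 18 mm (x, y, z), 35 g, lying loose on the tray at the start. Origin: centre of its underside. It starts to slide down the tray's floor at a tilt of somewhere between 0.42 and 0.65 rad, depending on its unknown friction.
- block_2: Wooden spacing block (printer's furniture), 64 x 34 x 18 mm (x, y, z), 35 g, lying loose on the tray at the start. Origin: centre of its underside. It starts to slide down the tray's floor at a tilt of somewhere between 0.42 and 0.65 rad, depending on its unknown friction.
- block_3: Wooden spacing block (printer's furniture), 70 x 34 x 18 mm (x, y, z), 35 g, lying loose on the tray at the start. Origin: centre of its underside. It starts to slide down the tray's floor at a tilt of somewhere between 0.42 and 0.65 rad, depending on its unknown friction.
- dabber: Bystander: ink dabber with turned wooden handle, 65 mm across, 83 mm high; origin at the centre of its underside.
- grey_tin: Bystander: closed ink tin with a pale label, 71 mm across, 62 mm high; origin at the centre of its underside.
- tape: Bystander: roll of masking tape lying flat, 104 mm across, 25 mm high; origin at the centre of its underside.
- mug: Bystander: blue and white mug, 78 mm across, 114 mm with its handle, 92 mm high; origin at the centre of its underside.
There are look-alikes about, which are no part of the job. What is shaped like the block_1 but black or purple is not meant.

How it is judged:
By the outcome, as a careful person would: the job done as asked, in the order asked, and still so for the second after the job is handed in, with the robot touching nothing.
It also fails if it takes over 51 s, if anything falls off the work surface, if the arm or the gripper's body presses on something with over 40 N, if the wrist force passes 120 N, or if a joint passes its speed limit or range.

## Working session

There is one attempt and no reset: what is moved stays moved. The work goes in short steps, Python scripts to look and compute and a shell command to move; the robot and the scene stay as the last step left them, time stands still between calls to the robot, and variables do not carry over. Pictures are saved under pics/ and viewed, at most 10 in all, crops included, and the job is handed in when it is done.

```bash
ls; mkdir -p pics; cat > h.py <<'E'
import numpy as np, cv2, pickle
from cell import manip
def grab(n,tag):
    c=manip.camera(n); pickle.dump({k:c[k] for k in("color","range_z","camera_matrix","T")},open(f"{tag}.pkl","wb")); cv2.imwrite(f"pics/{tag}.png",c["color"][:,:,::-1]); return c
def load(tag): return pickle.load(open(f"{tag}.pkl","rb"))
def cloud(c):
    K=c["camera_matrix"];z=c["range_z"];v,u=np.mgrid[:z.shape[0],:z.shape[1]]
    p=np.stack([(u-K[0,2])/K[0,0]*z,(v-K[1,2])/K[1,1]*z,z],-1)
    w=p@c["T"][:3,:3].T+c["T"][:3,3]; w[z<=0]=np.nan; return w
E
python3 - <<'E'
from h import *
for n in("side","top"):
    c=grab(n,n+"0"); print(n,c["T"].round(3).tolist(),c["camera_matrix"].tolist(),(c["range_z"]>0).mean())
print(manip.read_state())
E
```

```text
pics
side [[1.0, 0.023, 0.002, 525.253], [0.01, -0.509, 0.861, -1526.503], [0.021, -0.861, -0.509, 1081.459], [0.0, 0.0, 0.0, 1.0]] [[496.07365206620284, 0.0, 312.14591519240406], [0.0, 496.07365206620284, 194.1777061853209], [0.0, 0.0, 1.0]] 0.920453125
top [[0.001, -0.993, 0.122, 419.863], [-1.0, -0.002, -0.013, 31.801], [0.013, -0.122, -0.992, 1280.968], [0.0, 0.0, 0.0, 1.0]] [[369.4111320892449, 0.0, 316.0458252488334], [0.0, 369.4111320892449, 198.17284834754747], [0.0, 0.0, 1.0]] 0.9958203125
{'clock': 0.1, 'joints': array([-1.24360098e+00,  3.00407186e-01,  1.52153755e+00,  2.38824816e-05,
        1.32071915e+00, -6.65827236e-02]), 'qd': array([ 0.00087666, -0.00162848, -0.00317339, -0.00069448,  0.00145139,
        0.00023589]), 'effort': array([ 6.03462704e-04, -5.32650483e+01, -3.53286517e+01,  7.09840260e-02,
        2.34751002e-02, -7.21337938e-05]), 'eef_pos': array([ 210.95582664, -507.66550207,  204.9398104 ]), 'eef_rot': array([-3.14052533e+00, -9.43549384e-05,  3.93772093e-01]), 'wrist_force': array([-0.6593081, -0.428112 ,  0.8501295]), 'moment': array([-0.01461164, -0.03491333,  0.01204786]), 'finger_force': 0.0, 'finger_gap': 94.04771505314189}
```

View pics/side0.png

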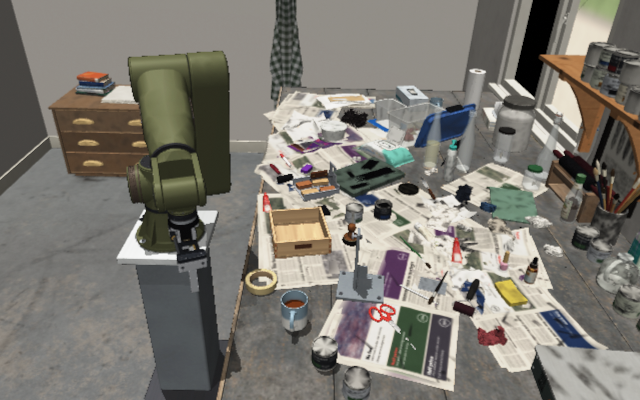

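View pics/top0.png

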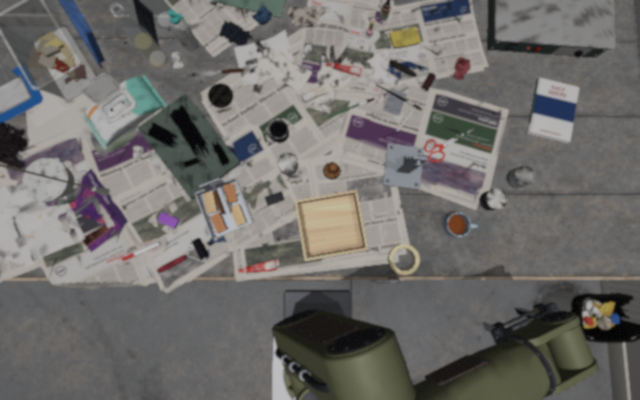

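The side view shows the tray with its blocks at about (315,185), the case at (300,232), the stand at (360,280) and the mug at (293,310). In the top view they are at (222,208), (332,225), (405,165) and (458,224). The look-alikes are a purple block at (168,220) and black ones at (200,245) and (275,198). None of these lie on the tray, so I need the bright metal tray at (222,208) with the four wood-coloured blocks. I'll enlarge it to confirm.

```bash
python3 - <<'E'
from h import *
t=load("top0");s=load("side0")
a=cv2.resize(t["color"][165:255,150:250],None,fx=4,fy=4,interpolation=cv2.INTER_CUBIC)
b=cv2.resize(s["color"][150:250,265:365],None,fx=3.6,fy=3.6,interpolation=cv2.INTER_CUBIC)
cv2.imwrite("pics/crop1.png",np.hstack([a,b])[:,:,::-1])
for nm,c in(("t",t),("s",s)):
    w=cloud(c).reshape(-1,3); w=w[~np.isnan(w[:,0])]
    # tray region cloud stats
    m=(w[:,0]>280)&(w[:,0]<560)&(w[:,1]>180)&(w[:,1]<480)
    q=w[m]; print(nm,"bench",np.median(q[q[:,2]<12][:,2]))
    for lo,hi in((20,34),(34,50),(50,66),(66,90),(90,104),(104,130)):
        k=q[(q[:,2]>lo)&(q[:,2]<hi)]
        if len(k)>3: print(lo,hi,len(k),k.min(0).round(),k.max(0).round(),np.median(k,0).round())
E
```

```text
t bench 4.338096673256814
20 34 847 [313. 183.  20.] [560. 479.  34.] [489. 354.  30.]
34 50 182 [369. 229.  34.] [559. 429.  47.] [497. 374.  38.]
66 90 16 [516. 312.  67.] [557. 325.  87.] [533. 317.  80.]
90 104 65 [517. 312.  91.] [559. 338. 102.] [539. 324.  96.]
s bench 3.4633406891449567
20 34 378 [319. 189.  20.] [559. 477.  34.] [494. 343.  28.]
34 50 101 [384. 218.  34.] [558. 417.  48.] [501. 349.  37.]
50 66 8 [520. 313.  61.] [558. 333.  66.] [537. 320.  64.]
66 90 45 [519. 309.  66.] [557. 335.  88.] [541. 318.  78.]
90 104 25 [523. 304.  90.] [557. 340.  99.] [540. 321.  94.]
```

View pics/crop1.png

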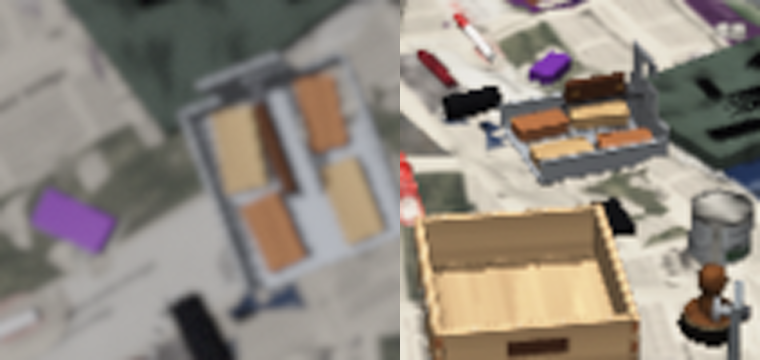

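The crop confirms it: the tray holds two pale and two orange-brown blocks with the dark grip between them. Its mouth faces the robot (lower right at about (310,280) in the crop) and its tab is at the upper left. Next I'll measure the tray, case and stand.

```bash
python3 - <<'E'
from h import *
t=load("top0");s=load("side0")
def rect(p): 
    r=cv2.minAreaRect(p[:,:2].astype(np.float32)); return np.round(r[0],1),np.round(r[1],1),round(r[2],1)
for nm,c in(("t",t),("s",s)):
    w=cloud(c); ok=~np.isnan(w[...,0]); hsv=cv2.cvtColor(c["color"],cv2.COLOR_RGB2HSV)
    def sel(x0,x1,y0,y1,z0,z1,extra=True):
        return w[ok&(w[...,0]>x0)&(w[...,0]<x1)&(w[...,1]>y0)&(w[...,1]<y1)&(w[...,2]>z0)&(w[...,2]<z1)&extra]
    brown=(hsv[...,0]<20)&(hsv[...,1]>90)&(hsv[...,2]<140)
    g=sel(480,640,260,400,68,106,brown)
    print(nm,"grip",len(g),rect(g),g[:,2].min().round(),g[:,2].max().round(), "long ax", np.linalg.svd(g[:,:2]-g[:,:2].mean(0))[2][0])
    tab=sel(560,660,280,440,58,130,~brown)
    print(" tab",len(tab),rect(tab) if len(tab)>3 else "",tab[:,2].max().round(1), np.linalg.svd(tab[:,:2]-tab[:,:2].mean(0))[2][0])
    tray=sel(430,660,250,440,20,130)
    print(" tray>20",len(tray),rect(tray))
    wood=sel(430,640,250,400,22,45,(hsv[...,1]>70)); print(" wood z",np.median(wood[:,2]).round(1))
    case=sel(330,620,-150,180,60,90); print(" case rim",len(case),rect(case),np.median(case[:,2]))
    fl=sel(440,500,-40,60,0,40); print(" case floor",np.median(fl[:,2]) if len(fl) else '')
    up=sel(480,750,-320,-130,40,260)
    print(" upright",len(up),rect(up),up[:,2].max())
    for lo,hi in((60,100),(100,150),(150,190),(190,216),(216,240)):
        k=up[(up[:,2]>lo)&(up[:,2]<hi)]
        if len(k): print("   ",lo,len(k),k.min(0).round(),k.max(0).round())
    b=sel(480,750,-320,-130,9,25); print(" foot",len(b),rect(b))
E
```

```text
t grip 62 (array([553.7, 332.1]), array([67.2, 10.7]), 21.9) 92.0 104.0 long ax [-0.91731365 -0.39816537]
 tab 171 (array([599.6, 361.7]), array([82.1, 67.4]), 82.5) 124.9 [-0.20580368  0.9785933 ]
 tray>20 1761 (array([546.9, 344.6]), array([227.1, 188.5]), 1.5)
 wood z 30.8
 case rim 662 (array([481.4, -33.8]), array([200.3, 209.8]), 10.2) 74.27608861457213
 case floor 14.7358509743392
 upright 335 (array([ 595.3, -221.2]), array([ 49.9, 288.9]), 50.5) 228.27869878011688
    60 82 [ 480. -309.   60.] [ 707. -131.  100.]
    100 54 [ 663. -309.  101.] [ 678. -266.  149.]
    150 41 [ 663. -308.  150.] [ 676. -267.  190.]
    190 60 [ 650. -310.  193.] [ 682. -267.  215.]
    216 63 [ 652. -311.  216.] [ 677. -267.  228.]
 foot 981 (array([ 614.4, -225.6]), array([268.6, 188.7]), 0.1)
s grip 94 (array([554.4, 327.3]), array([74.9, 25.2]), 23.5) 72.0 101.0 long ax [-0.92943237 -0.36899252]
 tab 124 (array([607.4, 344.7]), array([71.4, 64.3]), 56.8) 124.2 [ 0.23288586 -0.97250408]
 tray>20 870 (array([547.5, 342. ]), array([228.6, 183.9]), 2.5)
 wood z 29.6
 case rim 623 (array([484.4, -36.4]), array([201., 229.]), 9.8) 70.816676503022
 case floor 14.879191516428591
 upright 543 (array([ 608.5, -211.8]), array([ 74.9, 291.7]), 46.7) 229.37689537783695
    60 212 [ 481. -316.   60.] [ 709. -130.   99.]
    100 42 [ 665. -315.  100.] [ 676. -303.  150.]
    150 37 [ 665. -317.  150.] [ 678. -286.  189.]
    190 51 [ 652. -316.  190.] [ 684. -286.  215.]
    216 34 [ 666. -315.  217.] [ 678. -270.  229.]
 foot 651 (array([ 615.3, -224.9]), array([189.2, 269.1]), 89.9)
```

```bash
python3 - <<'E'
from h import *
t=load("top0");s=load("side0")
def rect(p): 
    r=cv2.minAreaRect(p[:,:2].astype(np.float32)); return np.round(r[0],1),np.round(r[1],1),round(r[2],1)
for nm,c in(("t",t),("s",s)):
    w=cloud(c).reshape(-1,3); hsv=cv2.cvtColor(c["color"],cv2.COLOR_RGB2HSV).reshape(-1,3)
    k=~np.isnan(w[:,0]); w=w[k];hsv=hsv[k]
    # tray frame guess
    a=.40; R=np.array([[np.cos(a),-np.sin(a)],[np.sin(a),np.cos(a)]]); o=np.array([554,331])-R@[10,0]
    l=(w[:,:2]-o)@R; z=w[:,2]
    for nme,m in(("grip",(abs(l[:,0]-5)<55)&(abs(l[:,1])<18)&(z>70)),
                 ("wall+",(abs(l[:,0])<65)&(abs(l[:,1]-72)<12)&(z>32)&(z<52)),
                 ("wall-",(abs(l[:,0])<65)&(abs(l[:,1]+72)<12)&(z>32)&(z<52)),
                 ("backL",(abs(l[:,0]-73)<14)&(l[:,1]>40)&(l[:,1]<66)&(z>46)&(z<66)),
                 ("backR",(abs(l[:,0]-73)<14)&(l[:,1]<-40)&(l[:,1]>-66)&(z>46)&(z<66)),
                 ("tab",(abs(l[:,0]-75)<16)&(abs(l[:,1])<42)&(z>74)),
                 ("tabtop",(abs(l[:,0]-75)<16)&(abs(l[:,1])<42)&(z>112))):
        q=l[m]
        if len(q)>2:
            sl=np.polyfit(q[:,0],q[:,1],1)[0] if nme[0] in"gw" else -np.polyfit(q[:,1],q[:,0],1)[0]
            print(nm,nme,len(q),"med",np.median(q,0).round(1),"min",q.min(0).round(1),"max",q.max(0).round(1),"dyaw",round(sl,3),"zmax",z[m].max().round(1))
    m=(z>100)&(z<216)&(abs(w[:,0]-670)<30)&(abs(w[:,1]+288)<50); q=w[m]
    for nme,mm in(("face",(q[:,0]<672)&(q[:,0]>658)&(q[:,2]<185)),("head",(q[:,2]>190)&(q[:,0]<658)),("top",q[:,2]>0)):
        k=q[mm]
        if len(k)>2: print(nm,nme,len(k),k.mean(0).round(1),k.min(0).round(),k.max(0).round(),"dyaw",(-np.polyfit(k[:,1],k[:,0],1)[0]).round(3))
    m=(z>215)&(abs(w[:,0]-670)<30)&(abs(w[:,1]+288)<50);print(nm,"top",rect(w[m]),np.median(w[m],0))
    m=(z>8)&(z<24)&(abs(w[:,0]-670)<130)&(abs(w[:,1]+288)<100)&(hsv[:,1]<75)&(hsv[:,2]<190); print(nm,"foot",m.sum(),rect(w[m]),np.percentile(w[m],[1,99],axis=0).round())
    for nb,(x,y) in(("x",(0,0)),):pass
c=t;cv2.imwrite("pics/crop2.png",cv2.resize(np.hstack([t["color"][120:220,360:460],s["color"][225:325,320:420]]),None,fx=4,fy=4,interpolation=cv2.INTER_CUBIC)[:,:,::-1])
E
```

```text
t grip 137 med [ 9.9 -2.2] min [-30.8  -8.3] max [56.4  7.5] dyaw -0.019 zmax 104.3
t wall+ 69 med [-2.5 71.2] min [-63.8  68.8] max [63.7 75.9] dyaw -0.017 zmax 46.2
t wall- 59 med [ -0.1 -71.5] min [-63.2 -74.1] max [ 62.6 -67.5] dyaw -0.017 zmax 46.8
t backL 13 med [72.6 51.4] min [70.8 40.1] max [76.  62.3] dyaw -0.058 zmax 60.4
t backR 14 med [ 71.4 -52.2] min [ 69.2 -64.7] max [ 74.2 -41.9] dyaw 0.003 zmax 58.1
t tab 105 med [71.3 -0.5] min [ 69.6 -35.9] max [75.5 34.5] dyaw -0.011 zmax 124.9
t tabtop 41 med [71.7 -2.2] min [ 69.6 -35.7] max [75.5 33.5] dyaw -0.026 zmax 124.9
t face 80 [ 666.6 -284.5  141.4] [ 663. -309.  101.] [ 672. -266.  185.] dyaw -0.145
t head 18 [ 652.5 -285.4  207.8] [ 650. -296.  197.] [ 658. -276.  215.] dyaw -0.178
t top 155 [ 665.9 -283.8  168. ] [ 650. -310.  101.] [ 682. -266.  215.] dyaw -0.208
t top (array([ 663.7, -288.1]), array([43.4, 24.9]), 80.9) [ 669.42881564 -288.41453067  223.17811072]
t foot 1333 (array([ 673.1, -288.2]), array([199. , 253.4]), 90.0) [[ 612. -365.    8.]
 [ 778. -196.   21.]]
s grip 111 med [ 9.  -6.7] min [-28.4 -17.4
[... 230 characters left out ...]
.  -57.4] min [ 70.9 -62.5] max [ 78.1 -46.2] dyaw -0.051 zmax 55.3
s tab 67 med [74.9  1.2] min [ 70.8 -41.2] max [80.4 34.5] dyaw -0.038 zmax 124.2
s tabtop 19 med [75.6 -3.7] min [ 70.8 -40.9] max [80.4 34.5] dyaw -0.059 zmax 124.2
s face 48 [ 668.3 -310.8  142.7] [ 665. -317.  100.] [ 672. -304.  182.] dyaw 0.042
s head 11 [ 654.2 -295.2  207.6] [ 652. -299.  200.] [ 656. -287.  215.] dyaw -0.024
s top 130 [ 669.1 -306.6  170.3] [ 652. -317.  100.] [ 684. -286.  215.] dyaw 0.184
s top (array([ 665.7, -292.1]), array([45.8, 20.9]), 86.2) [ 671.62816575 -295.92662623  222.30689087]
s foot 1085 (array([ 705.6, -294.8]), array([156.2, 188.6]), 77.4) [[ 615. -365.    8.]
 [ 771. -227.   21.]]
```

View pics/crop2.png

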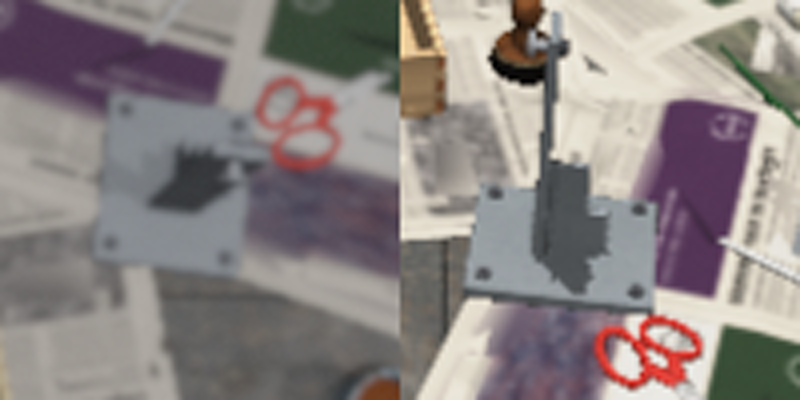

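```bash
cat >> h.py <<'E'
from scipy.spatial.transform import Rotation as Ro
def toolR(yaw,tilt=0): # mouth-down tilt about tray y
    return Ro.from_euler('z',yaw)*Ro.from_euler('y',-tilt)*Ro.from_euler('x',np.pi)
def go(p,R=None):
    s=manip.read_state(); R0=Ro.from_euler('xyz',s["eef_rot"]); d=np.array(p)-s["eef_pos"]
    print("t",round(s["clock"],2),"pos",s["eef_pos"].round(1),"rpy",s["eef_rot"].round(4),"F",s["wrist_force"].round(1),"gap",round(s["finger_gap"],1))
    print(" tool shift units",(R0.inv().apply(d)/40).round(3),"turn units",((R0.inv()*R).as_rotvec()/np.pi).round(4) if R is not None else "")
def cast(c,uv,z):
    K=c["camera_matrix"];uv=np.atleast_2d(uv).astype(float);d=np.c_[(uv[:,0]-K[0,2])/K[0,0],(uv[:,1]-K[1,2])/K[1,1],np.ones(len(uv))]@c["T"][:3,:3].T
    o=c["T"][:3,3]; return o+d*((z-o[2])/d[:,2])[:,None]
E
python3 - <<'E'
from h import *
t=load("top0");s=load("side0")
bt=np.array([[124,107],[240,125],[110,243],[226,258]])/4+[360,120]
bs=np.array([[495,192],[638,210],[483,272],[635,291]],float);bs=(bs-[400,0])/4+[320,225]
for n,c,b in(("t",t,bt),("s",s,bs)):
    p=cast(c,b,15)[:,:2]; print(n,p.round(1).tolist(),p.mean(0).round(1),[round(float(np.linalg.norm(p[i]-p[j])),1) for i,j in((0,1),(2,3),(0,2),(1,3))], [np.arctan2(*(p[i]-p[j])[::-1]).round(3) for i,j in((0,1),(2,3),(0,2),(1,3))])
# grip ends by ray onto z=98
go([553,330,205],toolR(.383))
E
```

```text
t [[758.9, -249.1], [743.1, -351.1], [637.5, -233.9], [624.6, -334.9]] [ 691.  -292.2] [103.2, 101.8, 122.4, 119.7] [np.float64(1.417), np.float64(1.443), np.float64(-0.124), np.float64(-0.136)]
s [[640.5, -234.3], [757.8, -253.3], [626.5, -332.9], [745.0, -350.9]] [ 692.5 -292.8] [118.8, 119.8, 99.5, 98.4] [np.float64(2.981), np.float64(2.991), np.float64(1.43), np.float64(1.44)]
t 0.1 pos [ 211.  -507.7  204.9] rpy [-3.1405e+00 -1.0000e-04  3.9380e-01] F [-0.7 -0.4  0.9] gap 94.0
 tool shift units [ 15.931 -16.058   0.017] turn units [-0.0003 -0.      0.0034]
```

```bash
python3 -m creep '.4 -.4 0 0 0 0; .8 -.8 0 0 0 0.003; .8 -.8 0 0 0 0; .8 -.8 0 0 0 0; .8 -.8 0 0 0 0; .8 -.8 0 0 0 0; .8 -.8 0 0 0 0; .8 -.8 0 0 0 0; .8 -.8 0 0 0 0; .8 -.8 0 0 0 0; .8 -.8 0 0 0 0; .8 -.8 0 0 0 0; .8 -.8 0 0 0 0; .8 -.8 0 0 0 0; .8 -.8 0 0 0 0; .8 -.8 0 0 0 0; .8 -.8 0 0 0 0; .8 -.8 0 0 0 0; .8 -.8 0 0 0 0; .8 -.8 0 0 0 0' 0 60; python3 -c "
from h import *
go([553,330,65],toolR(.383))"
```

```text
clock: 2.6
eef_pos: [555.2, 306.2, 205.0]
eef_rot: [3.142, 0.001, 0.384]
wrist_force: [0.4, 0.3, 1.3]
finger_gap: 93.9
finger_force: 0.0
t 2.6 pos [555.2 306.2 205. ] rpy [3.1415e+00 6.0000e-04 3.8440e-01] F [0.4 0.3 1.3] gap 93.9
 tool shift units [ 0.174 -0.573  3.501] turn units [0.     0.0002 0.0005]
```

```bash
python3 -m creep '.2 -.5 .5 0 0 0; 0 0 .8 0 0 0; 0 0 .5 0 0 0; 0 0 0 0 0 0'; python3 -c "
from h import *
grab('side','side1')
cv2.imwrite('pics/c3.png',cv2.resize(load('side1')['color'][110:230,250:400],None,fx=4,fy=4)[:,:,::-1])
go([553,330,65],toolR(.383))"
```

```text
clock: 3.1
eef_pos: [554.1, 326.0, 131.7]
eef_rot: [3.141, 0.004, 0.384]
wrist_force: [0.1, 0.2, 1.0]
finger_gap: 93.8
finger_force: 0.0
t 3.15 pos [554.7 326.3 133.3] rpy [3.1415e+00 1.0000e-03 3.8430e-01] F [ 0.1 -0.7  0.4] gap 93.9
 tool shift units [-0.003 -0.103  1.707] turn units [0.     0.0003 0.0004]
```

View pics/c3.png

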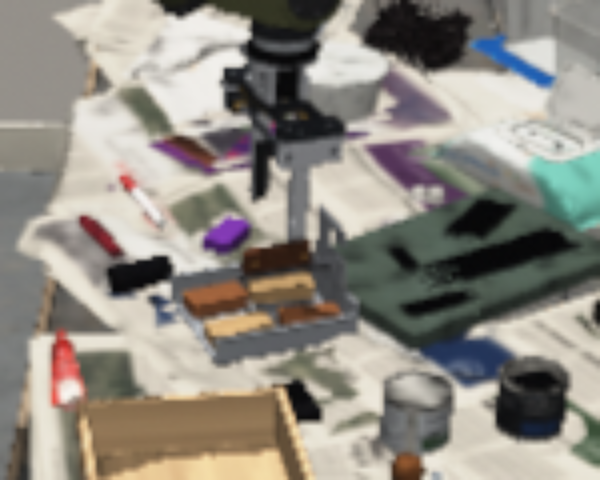

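The open fingers, at about (262,170) and (297,210), straddle the dark grip at (278,258), so I'll descend and close.

```bash
python3 -m creep '0 -.1 .6 0 0 0; 0 0 .6 0 0 0; 0 0 .5 0 0 0; 0 0 0 0 0 0; 0 0 0 0 0 0'; python3 -m creep '0 0 0 0 0 0; 0 0 0 0 0 0; 0 0 0 0 0 0; 0 0 0 0 0 0; 0 0 0 0 0 0; 0 0 0 0 0 0' 1 60; python3 -c "
from h import *
go([553,330,65],toolR(.383))"
```

```text
clock: 3.78
eef_pos: [553.9, 330.3, 66.6]
eef_rot: [-3.141, -0.002, 0.384]
wrist_force: [-0.6, 0.3, 0.3]
finger_gap: 94.0
finger_force: 0.0
clock: 4.53
eef_pos: [553.4, 330.0, 65.4]
eef_rot: [3.142, 0.0, 0.384]
wrist_force: [0.0, -0.2, 0.6]
finger_gap: 37.8
finger_force: 0.0
t 4.53 pos [553.4 330.   65.4] rpy [3.1416 0.     0.3843] F [ 0.  -0.2  0.6] gap 37.8
 tool shift units [-0.009 -0.003  0.011] turn units [0.     0.     0.0004]
```

```bash
python3 -m creep '0 0 0 0 0 0; 0 0 0 0 0 0; 0 0 0 0 0 0; 0 0 0 0 0 0; 0 0 0 0 0 0'; python3 -m creep '0 0 -.2 0 0 0; 0 0 -.5 0 0 0; 0 0 -.7 0 0 0; 0 0 -.7 0 0 0; 0 0 0 0 0 0; 0 0 0 0 0 0' 
python3 -c "
from h import *
s=manip.read_state();print(s['moment'])
# pour pose: case (482,-34) yaw .178
Rc=lambda a:np.array([[np.cos(a),-np.sin(a)],[np.sin(a),np.cos(a)]])
yaw=.178
for th in(.25,.5,.8,.95):
    m=np.r_[np.array([482,-34])+Rc(yaw)@[45,0],82]
    R=toolR(yaw,th); Tr=R*Ro.from_euler('x',np.pi)
    tcp=m+Tr.apply(np.array([10,0,65])-np.array([-85,0,13])); print(th,tcp.round(1))
    go(tcp,R)
go([520,150,140],toolR(yaw))
"
```

```text
clock: 5.15
eef_pos: [553.3, 330.2, 65.5]
eef_rot: [-3.141, -0.0, 0.384]
wrist_force: [-0.5, 1.8, 0.2]
finger_gap: 13.4
finger_force: 60.0
clock: 5.9
eef_pos: [552.9, 329.8, 148.6]
eef_rot: [3.141, 0.001, 0.384]
wrist_force: [0.7, -0.2, -5.9]
finger_gap: 13.9
finger_force: 60.0
[-0.02804626  0.01989209  0.07306802]
0.25 [604.2 -12.  155.9]
t 5.9 pos [552.9 329.8 148.6] rpy [3.1414e+00 1.3000e-03 3.8430e-01] F [ 0.7 -0.2 -5.9] gap 13.9
 tool shift units [-2.015  8.403 -0.179] turn units [-0.0081  0.0797  0.0653]
0.5 [583.8 -15.7 173.2]
t 5.9 pos [552.9 329.8 148.6] rpy [3.1414e+00 1.3000e-03 3.8430e-01] F [ 0.7 -0.2 -5.9] gap 13.9
 tool shift units [-2.524  8.297 -0.611] turn units [-0.0163  0.159   0.0643]
0.8 [554.7 -20.9 186.4]
t 5.9 pos [552.9 329.8 148.6] rpy [3.1414e+00 1.3000e-03 3.8430e-01] F [ 0.7 -0.2 -5.9] gap 13.9
 tool shift units [-3.247  8.145 -0.94 ] turn units [-0.0262  0.2541  0.0622]
0.95 [539.  -23.7 189.5]
t 5.9 pos [552.9 329.8 148.6] rpy [3.1414e+00 1.3000e-03 3.8430e-01] F [ 0.7 -0.2 -5.9] gap 13.9
 tool shift units [-3.637  8.064 -1.018] turn units [-0.0311  0.3017  0.0607]
t 5.9 pos [552.9 329.8 148.6] rpy [3.1414e+00 1.3000e-03 3.8430e-01] F [ 0.7 -0.2 -5.9] gap 13.9
 tool shift units [-2.448  3.858  0.218] turn units [0.0001 0.0004 0.0657]
```

```bash
python3 -m creep '0 0 -.3 0 0 .008; 0 .2 -.4 0 0 .016; 0 .4 -.4 0 0 .016; 0 .6 -.3 0 0 .016; 0 .7 -.1 0 0 .009; 0 .7 0 0 0 0; 0 .7 0 0 0 0; 0 .7 0 0 0 0; 0 .7 0 0 0 0; 0 .7 0 0 0 0; 0 .7 0 0 0 0; 0 .7 0 0 0 0; 0 .7 0 0 0 0; 0 .7 0 0 0 0; 0 .4 0 0 0 0; 0 .2 0 0 0 0; 0 0 0 0 0 0; 0 0 0 0 0 0' 
python3 -c "
from h import *
go([600,-12,210],toolR(.178))
go([604.2,-12,196],toolR(.178,.25))
t=load('top0');print('dabber',cast(t,[[332,171]],83), 'tin',cast(t,[[288,163]],62))
grab('side','side2')
cv2.imwrite('pics/c4.png',cv2.resize(load('side2')['color'][110:300,250:400],None,fx=3,fy=3)[:,:,::-1])
"
```

```text
clock: 8.15
eef_pos: [622.3, -14.1, 209.5]
eef_rot: [-3.141, 0.0, 0.181]
wrist_force: [-0.2, -0.1, -5.0]
finger_gap: 13.5
finger_force: 60.0
t 8.15 pos [622.3 -14.1 209.5] rpy [-3.1414  0.      0.1808] F [-0.2 -0.1 -5. ] gap 13.5
 tool shift units [-0.54  -0.151 -0.013] turn units [-0.0001  0.      0.0009]
t 8.15 pos [622.3 -14.1 209.5] rpy [-3.1414  0.      0.1808] F [-0.2 -0.1 -5. ] gap 13.5
 tool shift units [-0.436 -0.132  0.337] turn units [-0.0002  0.0796  0.0009]
dabber [[657.8582836  -36.76828917  83.        ]] tin [[688.86843347 109.88620827  62.        ]]
```

View pics/c4.png

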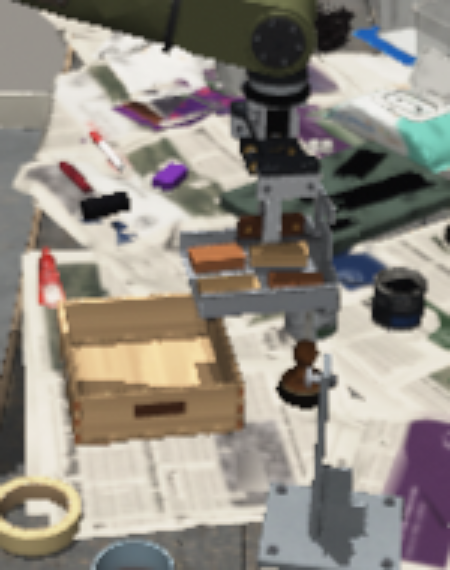

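```bash
python3 -m creep '-.2 -.07 0 0 .02 0; -.2 -.06 .1 0 .03 0; 0 0 .1 0 .03 0; 0 0 .1 0 0 0; 0 0 0 0 0 0; 0 0 0 0 0 0' 
python3 -c "
from h import *
go([583.8,-15.7,182],toolR(.178,.5))
go([554.7,-20.9,189],toolR(.178,.8))
print(manip.read_state()['joints'].round(2))
"
```

```text
clock: 8.95
eef_pos: [608.0, -12.0, 197.2]
eef_rot: [-3.142, -0.25, 0.181]
wrist_force: [-0.4, -0.1, -6.7]
finger_gap: 13.8
finger_force: 60.0
t 8.95 pos [608.  -12.  197.2] rpy [-3.1416 -0.2502  0.1806] F [-0.4 -0.1 -6.7] gap 13.8
 tool shift units [-0.686 -0.018  0.216] turn units [-0.0003  0.0795  0.0008]
t 8.95 pos [608.  -12.  197.2] rpy [-3.1416 -0.2502  0.1806] F [-0.4 -0.1 -6.7] gap 13.8
 tool shift units [-1.359 -0.021 -0.137] turn units [-0.0004  0.175   0.0007]
[-0.11  0.3   1.56  0.08  1.04  1.25]
```

```bash
python3 -m creep '-.25 0 .15 0 .027 0; -.25 0 .1 0 .027 0; -.2 0 0 0 .027 0; 0 0 0 0 0 0' 
python3 -c "
from h import *
go([554.7,-20.9,187],toolR(.178,.8))
"
```

```text
clock: 9.45
eef_pos: [583.6, -16.5, 178.0]
eef_rot: [-3.141, -0.504, 0.18]
wrist_force: [-0.7, 0.0, -6.0]
finger_gap: 13.4
finger_force: 60.0
t 9.45 pos [583.6 -16.5 178. ] rpy [-3.1408 -0.5037  0.1797] F [-0.7  0.  -6. ] gap 13.4
 tool shift units [-0.53  -0.021 -0.549] turn units [-0.0006  0.0943  0.0004]
```

```bash
python3 -m creep '-.2 0 -.17 0 .024 0; -.2 0 -.15 0 .024 0; -.15 0 -.1 0 .024 0; -.1 0 -.1 0 .024 0; 0 0 0 0 0 0; 0 0 0 0 0 0; 0 0 0 0 0 0; 0 0 0 0 0 0' 
python3 -c "
from h import *
go([539,-23.7,189.5],toolR(.178,.95))
grab('side','side3')
cv2.imwrite('pics/c5.png',cv2.resize(load('side3')['color'][110:300,250:400],None,fx=3,fy=3)[:,:,::-1])
"
```

```text
clock: 10.45
eef_pos: [552.1, -22.2, 181.2]
eef_rot: [-3.142, -0.807, 0.181]
wrist_force: [0.7, -0.7, -4.2]
finger_gap: 13.5
finger_force: 60.0
t 10.45 pos [552.1 -22.2 181.2] rpy [-3.1415 -0.8071  0.1806] F [ 0.7 -0.7 -4.2] gap 13.5
 tool shift units [-0.078 -0.023 -0.382] turn units [-0.0007  0.0455  0.0005]
```

View pics/c5.png

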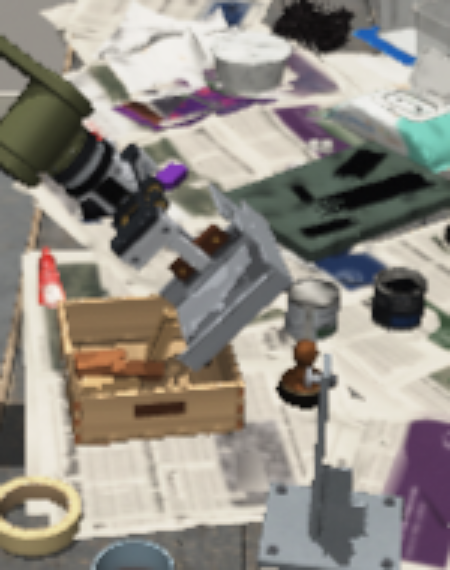

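The tray is tipped with its mouth at about (185,360) in the crop, and blocks lie in the case at (95,360) and (140,370). I'll tip a little further and lift slowly, still tilted.

```bash
python3 -m creep '0 0 -.2 0 .024 0; 0 0 -.2 0 .024 0; 0 0 0 0 0 0; 0 0 0 0 0 0; -.1 0 -.2 0 0 0; -.2 0 -.3 0 0 0; -.3 0 -.4 0 0 0; -.3 0 -.4 0 0 0; -.2 0 -.2 0 0 0; 0 0 0 0 0 0; 0 0 0 0 0 0' 
python3 -c "
from h import *
go([560,-150,260],toolR(.0,.3))
s=grab('side','side4');t=grab('top','top4')
a=cv2.resize(s['color'][120:280,250:380],None,fx=3,fy=3); b=cv2.resize(t['color'][170:280,270:380],None,fx=3.6,fy=4.3636); b=b[:480]
print(a.shape,b.shape)
cv2.imwrite('pics/c6.png',np.hstack([a,b])[:,:,::-1])
"
```

```text
clock: 11.88
eef_pos: [467.3, -37.9, 190.3]
eef_rot: [-3.142, -0.957, 0.18]
wrist_force: [-0.2, -0.1, -3.9]
finger_gap: 13.6
finger_force: 60.0
t 11.88 pos [467.3 -37.9 190.3] rpy [-3.1415 -0.9566  0.1802] F [-0.2 -0.1 -3.9] gap 13.6
 tool shift units [2.448 3.173 0.448] turn units [-0.0344 -0.2084  0.0473]
(480, 390, 3) (480, 396, 3)
```

View pics/c6.png

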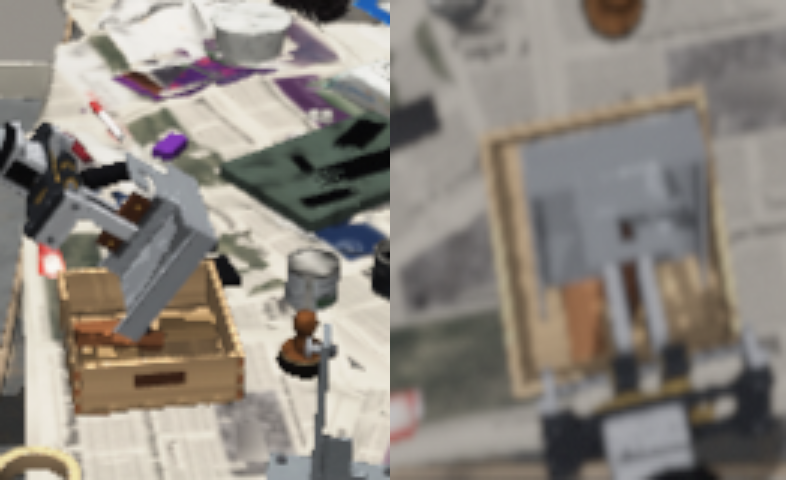

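The tray is empty, both in the picture and by weight (about 3.9 N). I'll lift, level out, and then move to the stand.

```bash
python3 -m creep '.2 0 -.15 0 0 0; .4 0 -.3 0 0 0; .4 0 -.3 0 0 0; .2 0 -.1 0 -.02 0; .2 .2 0 0 -.035 0; .2 .3 0 0 -.035 0; .2 .4 0 0 -.035 0; .2 .4 0 0 -.035 0; .2 .4 0 0 -.035 0; .2 .4 0 0 -.035 0; .2 .4 0 0 -.035 0; .2 .4 0 0 -.035 0; 0 0 0 0 0 0; 0 0 0 0 0 0' 
python3 -c "
from h import *
t=grab('top','top5')
go([548.8,-209.7,200],toolR(-.14))
cv2.imwrite('pics/c7.png',cv2.resize(t['color'][150:290,270:430],None,fx=4,fy=4)[:,:,::-1])
"
```

```text
clock: 13.72
eef_pos: [541.0, -141.7, 278.6]
eef_rot: [-3.141, -0.014, 0.181]
wrist_force: [-0.2, -0.0, -4.0]
finger_gap: 13.5
finger_force: 60.0
t 13.78 pos [ 540.7 -141.8  279. ] rpy [-3.141  -0.0148  0.1807] F [-0.3  0.  -3.5] gap 13.4
 tool shift units [-0.136  1.708  1.973] turn units [-0.0009 -0.0047  0.1021]
```

View pics/c7.png

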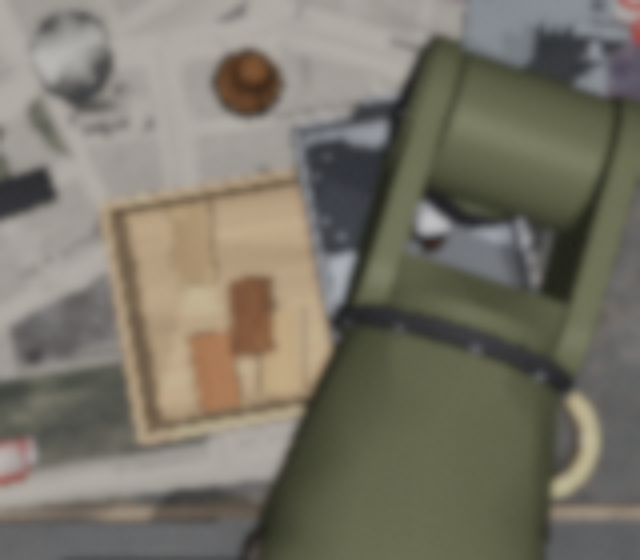

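The case holds the blocks: pale ones at (193,240) and about (280,345), orange at (213,370), brown at (252,315). On to the pre-approach pose.

```bash
python3 -m creep '0 .2 .2 0 -.005 .017; 0 .3 .3 0 0 .017; 0 .3 .3 0 0 .017; 0 .3 .3 0 0 .017; 0 .3 .3 0 0 .017; 0 .2 .3 0 0 .017; 0 0 .2 0 0 0; 0 0 0 0 0 0; 0 0 0 0 0 0; 0 0 0 0 0 0' 
python3 -c "
from h import *
s=grab('side','side6')
go([548.8,-209.7,178.4],toolR(-.14))
cv2.imwrite('pics/c8.png',cv2.resize(s['color'][180:310,260:400],None,fx=4,fy=4)[:,:,::-1])
w=cloud(s)
# tab/tray cloud in nominal tray frame from measured pose
st=manip.read_state();T=Ro.from_euler('xyz',st['eef_rot'])*Ro.from_euler('x',np.pi)
l=T.inv().apply((w.reshape(-1,3)-st['eef_pos']))+[10,0,65.4]; l=l.reshape(w.shape)
m=(abs(l[...,0]-73)<20)&(abs(l[...,1])<45)&(l[...,2]>57)&(l[...,2]<130)
q=l[m];print('tab',len(q),np.median(q,0).round(1),q.min(0).round(1),q.max(0).round(1), 'dyaw',-np.polyfit(q[:,1],q[:,0],1)[0])
m=(abs(l[...,0])<60)&(abs(l[...,1]+73)<15)&(l[...,2]>0)&(l[...,2]<50)
q=l[m];print('wall-',len(q),np.median(q,0).round(1),q.min(0).round(1),q.max(0).round(1),'pitch',np.polyfit(q[:,0],q[:,2],1)[0])
for x in range(-50,60,20):
  k=q[abs(q[:,0]-x)<8]
  if len(k): print(x,np.percentile(k[:,2],[3,97]).round(1),np.median(k[:,1]).round(1))
"
```

```text
clock: 15.02
eef_pos: [544.1, -205.7, 203.6]
eef_rot: [3.141, 0.001, -0.139]
wrist_force: [-0.1, -0.2, -4.0]
finger_gap: 13.2
finger_force: 60.0
t 15.07 pos [ 544.1 -205.7  203.5] rpy [ 3.1414e+00  1.3000e-03 -1.3950e-01] F [-0.4 -0.  -4.6] gap 13.6
 tool shift units [0.131 0.082 0.627] turn units [0.     0.0004 0.0002]
tab 87 [77.  -4.9 84.5] [ 53.7 -41.8  59.8] [ 79.7  33.7 123.8] dyaw 0.04828669816729579
wall- 338 [  0.2 -73.3  27. ] [-59.8 -81.    3.2] [ 58.7 -65.5  45.1] pitch 0.002691833340209952
-50 [13.5 42.7] -74.1
-30 [12.  43.6] -73.3
-10 [ 9.3 41.2] -72.6
10 [10.4 41.3] -73.5
30 [10.8 42.1] -73.8
50 [12.  43.7] -73.3
```

View pics/c8.png

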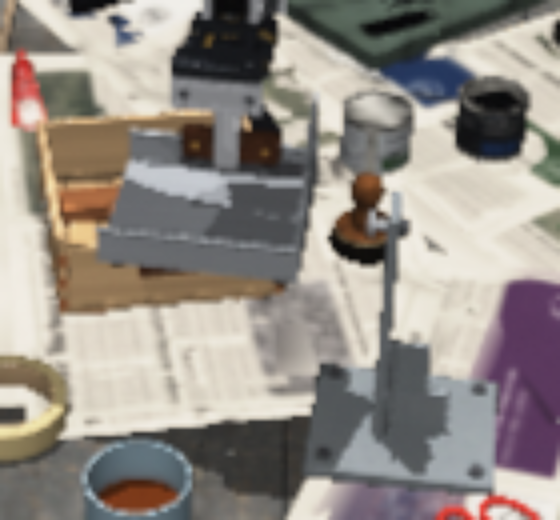

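The tray hangs level in the grip, with its tab at (315,150) and the stud head at (397,225) in the crop. I'll move closer and then compare tab and stud in the same view.

```bash
python3 -m creep '.3 .08 .2 0 0 0; .3 0 .23 0 0 0; .3 0 .2 0 0 0; .2 0 0 0 0 0; 0 0 0 0 0 0; 0 0 0 0 0 0; 0 0 0 0 0 0' 
python3 -c "
from h import *
s=grab('side','side7');grab('side','side8')
st=manip.read_state();print(st['eef_pos'],st['eef_rot'])
im=cv2.resize(s['color'][195:255,310:390],None,fx=10,fy=10,interpolation=cv2.INTER_NEAREST)
for i in range(0,80,10): cv2.putText(im,str(310+i),(i*10,10),0,.4,(255,0,0)); cv2.line(im,(i*10,0),(i*10,599),(255,0,0),1) if i%20==0 else 0
for i in range(0,60,10): cv2.putText(im,str(195+i),(0,i*10+10),0,.4,(255,0,0)); cv2.line(im,(0,i*10),(799,i*10),(255,0,0),1)
cv2.imwrite('pics/c9.png',im[:,:,::-1])
"
```

```text
clock: 15.95
eef_pos: [586.9, -215.2, 178.2]
eef_rot: [3.141, 0.001, -0.14]
wrist_force: [-0.5, 0.4, -4.2]
finger_gap: 13.5
finger_force: 60.0
[ 586.88428389 -215.18261928  178.05149917] [ 3.14152272e+00  1.62438713e-03 -1.40053257e-01]
```

View pics/c9.png

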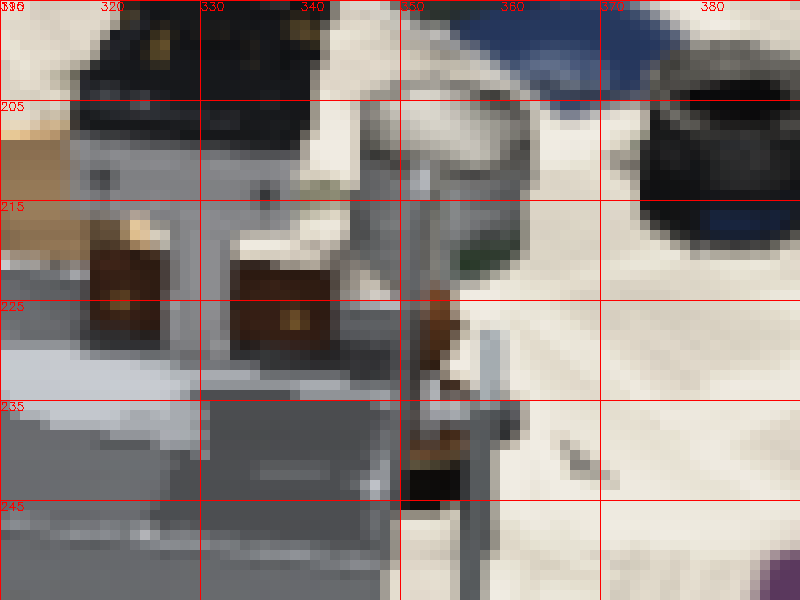

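```bash
cat > pr.py <<'E'
from h import *
def proj(c,P):
    q=(np.atleast_2d(P)-c["T"][:3,3])@c["T"][:3,:3]; return (q[:,:2]/q[:,2:])@c["camera_matrix"][:2,:2].T+c["camera_matrix"][:2,2]
S=Ro.from_euler('z',-.14); so=np.array([667,-289,0.])
E
python3 - <<'E'
from pr import *
s=load("side8");st=manip.read_state()
T=Ro.from_euler('xyz',st['eef_rot'])*Ro.from_euler('x',np.pi)
tr=lambda p:st['eef_pos']+T.apply(np.array(p)-[10,0,65.4])
print("tab -y edge top front/back",proj(s,tr([[71,-35,120],[75,-35,120],[71,-35,62],[75,-35,62]])).round(1).tolist())
print("backplate -y bottom", proj(s,tr([[71,-73,54],[75,-73,54],[75,-73,13]])).round(1).tolist())
sp=lambda p:so+S.apply(np.array(p,float))
print("head near edge front/back, head top, bottom",proj(s,sp([[-15,-11,205],[-10,-11,205],[-15,0,216],[-10,0,216],[-15,0,194]])).round(1).tolist())
print("upright near corners top front/back",proj(s,sp([[0,-22,224],[10,-22,224],[0,22,224],[10,22,224],[0,-22,150],[10,-22,150]])).round(1).tolist())
g=cv2.cvtColor(s["color"],cv2.COLOR_RGB2GRAY)
for v in(214,220,228,229,230,233,234,235,248): print(v,g[v,346:364])
E
```

```text
tab -y edge top front/back [[348.5, 222.8], [349.8, 223.0], [347.4, 238.2], [348.7, 238.4]]
backplate -y bottom [[346.2, 247.5], [347.5, 247.6], [346.7, 258.2]]
head near edge front/back, head top, bottom [[351.4, 237.7], [353.0, 237.9], [351.9, 232.7], [353.5, 232.9], [351.4, 238.6]]
upright near corners top front/back [[356.5, 235.2], [359.8, 235.5], [357.5, 227.0], [360.8, 227.3], [354.9, 254.9], [358.1, 255.3]]
214 [ 95 101 107 113 120 144 152 101 125 135 121 115 110  96  87  87 146 211]
220 [ 96 102 109 113 113 100  96 122 115  86  56  54  53  54  56  93 169 212]
228 [ 88  92  90  89  87  67  53  49  50  95 186 213 163 179 211 228 219 223]
229 [ 62  72  69  80  93  61  51  47  47 152 231 220 177 169 202 231 222 219]
230 [ 49  49  51  72  88  57  46  42  94 193 234 221 169 169 200 231 226 220]
233 [108 112 108 100  83  60 137 173  49  51 142 200 173 164 193 234 234 230]
234 [146 154 159 128  85  66 141 177  93 101  90 126 171 152 159 212 224 233]
235 [ 76 106 140 121  87  71 138 181 167 178 149 126 149 132  95 100 174 234]
248 [ 85 101  94 145 218 220 222 220 214 182  85  89  82 144 217 220 225 230]
```

```bash
python3 - <<'E'
from pr import *
s=load("side8");t=grab("top","top8");st=manip.read_state()
T=Ro.from_euler('xyz',st['eef_rot'])*Ro.from_euler('x',np.pi)
tr=lambda p:st['eef_pos']+T.apply(np.array(p)-[10,0,65.4])
print("grip ends near face",proj(s,tr([[-30,-7,84],[50,-7,84]])).round(1).tolist(),"lip/back at -y wall",proj(s,tr([[-85,-73,13],[75,-73,13],[75,-73,42]])).round(1).tolist())
for v in(224,226): print(v,s["color"][v,316:346].tolist()[::1][0:4],s["color"][v,340:346].tolist())
g=cv2.cvtColor(s["color"],cv2.COLOR_RGB2GRAY)
for v in(250,254,257,260): print(v,"L",g[v,275:305],"R",g[v,342:352])
w=cloud(t).reshape(-1,3); l=T.inv().apply(w-st['eef_pos'])+[10,0,65.4]
for n,m in(("tab",(abs(l[:,0]-75)<14)&(abs(l[:,1])<45)&(l[:,2]>100)&(l[:,2]<130)),("back",(abs(l[:,0]-75)<14)&(abs(l[:,1])>40)&(abs(l[:,1])<68)&(l[:,2]>44)&(l[:,2]<62)),("wall",(abs(l[:,0])<60)&(abs(abs(l[:,1])-73)<10)&(l[:,2]>36)&(l[:,2]<50))):
    q=l[m]; print(n,len(q),np.median(q,0).round(1) if len(q) else "", q.min(0).round(1) if len(q) else "",q.max(0).round(1) if len(q) else "")
sl=S.inv().apply(w-so)
m=(abs(sl[:,0])<30)&(abs(sl[:,1])<30)&(sl[:,2]>120)
q=sl[m];print("stand top cam",len(q)); 
if len(q): f=q[(q[:,2]<185)];print(np.median(f,0) if len(f) else "");h=q[(q[:,2]>195)&(q[:,0]<-6)];print("head",len(h),h.mean(0) if len(h) else "");u=q[q[:,2]>220];print("top",len(u),u.min(0) if len(u) else "",u.max(0) if len(u) else "")
E
```

```text
grip ends near face [[316.9, 224.2], [342.0, 226.8]] lip/back at -y wall [[296.1, 252.7], [346.7, 258.2], [347.2, 250.8]]
224 [[93, 96, 99], [91, 93, 96], [74, 71, 72], [48, 28, 19]] [[47, 27, 17], [48, 29, 19], [45, 26, 17], [88, 79, 75], [139, 136, 130], [157, 153, 148]]
226 [[98, 100, 103], [94, 96, 99], [77, 75, 77], [49, 30, 22]] [[71, 48, 27], [47, 28, 19], [45, 27, 19], [64, 58, 57], [89, 91, 94], [83, 85, 87]]
250 L [ 84  97 121 129 129 130 129 130 128 128 128 128 127 127 127 126 127 127
 126 126 126 125 123 115 107 108 108 108 108 107] R [122 109 114 119 110 104  96 142 211 209]
254 L [105 108 117 125 125 125 125 125 125 125 126 129 134 132 129 127 126 125
 121 122 122 117 117 126 134 119  89  74  85 101] R [105 106 105 105 106 103 157 221 221 218]
257 L [ 96  98 105 108 105 101  97  99 104 104 102 128 164 160 155 154 151 180
 221 226 227 221 201 175 179 219 230 220 214 212] R [105 105 105 105 107 106 153 217 222 220]
260 L [178 219 227 227 221 223 226 225 223 218 217 219 218 216 214 213 216 215
 213 220 223 222 208 184 177 196 223 227 219 215] R [131 134 155 193 219 215 186 190 219 226]
tab 15 [ 73.5  26.8 115.9] [ 72.5  21.4 100.8] [ 76.6  34.7 122.9]
back 0   
wall 61 [-2.2 70.9 42.2] [-59.2  68.2  36.1] [58.  73.5 47.1]
stand top cam 0
```

The side view puts the tray about 3 mm further forward than nominal, and the top view puts it about 1.3 mm further. I'll allow 2.5 mm, and from here on feel my way with small steps.

```bash
cat > rel.py <<'E'
from pr import *
def rel():
    st=manip.read_state(); r=S.inv().apply(st['eef_pos']-(so+S.apply([-5,0,205])))
    print("t",round(st['clock'],2),"TCP rel stud",r.round(1),"aim x -65.5 z -26.6; F stand",S.inv().apply(st['wrist_force']).round(1),"M",st['moment'].round(2),"yawerr",round(st['eef_rot'][2]+.14,4),"rp",st['eef_rot'][:2].round(4)); return r
E
python3 -c "
from rel import *
rel()"
```

```text
t 16.1 TCP rel stud [-84.6  61.9 -27. ] aim x -65.5 z -26.6; F stand [-0.1  0.4 -3.8] M [0.05 0.01 0.05] yawerr -0.0001 rp [3.1416e+00 1.6000e-03]
```

```bash
python3 -m creep '.15 0 0 0 0 0; .15 0 0 0 0 0; .1 0 0 0 0 0; .05 0 0 0 0 0; .03 0 0 0 0 0; 0 0 0 0 0 0; 0 0 0 0 0 0'; python3 - <<'E'
from rel import *
rel()
s=grab("side","side9");st=manip.read_state()
T=Ro.from_euler('xyz',st['eef_rot'])*Ro.from_euler('x',np.pi)
tr=lambda p:st['eef_pos']+T.apply(np.array(p)-[10,0,65.4])
print("pred tab",proj(s,tr([[71,-35,115],[75,-35,115],[71,-35,100],[75,-35,100],[75,-73,13],[50,-7,84]])).round(1).tolist())
print("pred upright",proj(s,so+S.apply(np.array([[0,-22,150],[10,-22,150],[0,-22,120],[10,-22,120.],[-15,-11,205]]))).round(1).tolist())
g=cv2.cvtColor(s["color"],cv2.COLOR_RGB2GRAY)
for v in(216,220,224,226,228,230,232,234,236,238,250,254,257,262): print(v,g[v,345:364])
E
```

```text
clock: 16.98
eef_pos: [605.9, -217.8, 177.8]
eef_rot: [-3.142, 0.002, -0.14]
wrist_force: [0.4, 0.6, -4.8]
finger_gap: 13.8
finger_force: 60.0
t 16.98 TCP rel stud [-65.4  61.9 -27.2] aim x -65.5 z -26.6; F stand [ 0.3  0.6 -4.8] M [0.1  0.02 0.02] yawerr -0.0001 rp [-3.1416e+00  1.9000e-03]
pred tab [[354.7, 224.9], [356.0, 225.0], [354.3, 228.9], [355.6, 229.1], [352.8, 259.0], [348.0, 227.5]]
pred upright [[354.9, 254.9], [358.1, 255.3], [354.2, 262.7], [357.5, 263.0], [351.4, 237.7]]
216 [126 110 106 110 117 124 119 105 109 120 136 123 113 106 104  97  88 147
 214]
220 [102  96 103 110 113 119 122 121 122 115  86  79  97  65  55  56  93 169
 212]
224 [ 37  33  32  32  54  95 116 102  80  84 148 180  97 176 234 230 230 227
 228]
226 [ 49  41  33  32  59 114 135 115 117 134 144 109 132 200 234 229 226 230
 228]
228 [ 60  50  33  34  63  94  95  95  95  95  98  95  80  83 109 184 228 219
 223]
230 [ 39  36  37  37  42  52  55  57  61  60  65  75  73 101 141 200 231 226
 220]
232 [ 50  52  50  47  50  49  50  61  68  56  69  79 116 172 172 204 234 232
 227]
234 [146 147 154 169 169 170 154 125 116  82  93 100 126 172 152 159 213 223
 233]
236 [ 77  77  77  77  77  77  86 115 132 128 134 125  90  90  83  73  90 170
 235]
238 [ 76  76  76  76  77  77  82  91  94  96 105  93  90  89  77  48 102 197
 236]
250 [111 109 111 104  97  94  87  85  94  98  85  90  90 115 181 220 217 214
 212]
254 [106 106 105 105 105 105 105 106 108 162 189  89  92 174 236 234 230 224
 225]
257 [105 105 104 105 105 105 105 107 107 142 166  91  85 169 236 233 227 227
 232]
262 [162 203 224 211 181 208 229 226 222 188  92  92 123 193 228 226 231 227
 221]
```

The gap looks like about 5 mm where 3 mm is wanted. I'll touch the upright gently with the back plate and then back off 3 mm.

```bash
python3 -m creep '.025 0 0 0 0 0; .025 0 0 0 0 0; 0 0 0 0 0 0; 0 0 0 0 0 0'; python3 -c "
from rel import *
rel()"; python3 -m creep '.02 0 0 0 0 0; 0 0 0 0 0 0; 0 0 0 0 0 0'; python3 -c "
from rel import *
rel()"
```

```text
clock: 17.52
eef_pos: [608.0, -218.1, 177.7]
eef_rot: [-3.142, 0.002, -0.14]
wrist_force: [-0.6, -0.0, -3.2]
finger_gap: 13.7
finger_force: 60.0
t 17.52 TCP rel stud [-63.3  61.9 -27.3] aim x -65.5 z -26.6; F stand [-0.6 -0.1 -3.2] M [ 0.01  0.04 -0.  ] yawerr 0.0001 rp [-3.1416e+00  1.9000e-03]
clock: 17.9
eef_pos: [608.4, -218.1, 177.7]
eef_rot: [-3.141, 0.003, -0.14]
wrist_force: [-4.9, 2.2, -2.1]
finger_gap: 13.5
finger_force: 60.0
t 17.9 TCP rel stud [-62.9  62.1 -27.3] aim x -65.5 z -26.6; F stand [-5.2  1.5 -2.1] M [ 0.38  0.97 -0.13] yawerr -0.0001 rp [-3.1413  0.0032]
```

```bash
python3 -m creep '.02 0 0 0 0 0; 0 0 0 0 0 0; 0 0 0 0 0 0'; python3 -c "
from rel import *
rel()"
```

```text
clock: 18.27
eef_pos: [608.7, -218.0, 177.7]
eef_rot: [-3.141, 0.005, -0.14]
wrist_force: [-10.1, 4.0, 0.3]
finger_gap: 13.8
finger_force: 60.0
t 18.27 TCP rel stud [-62.7  62.2 -27.3] aim x -65.5 z -26.6; F stand [-10.5   2.6   0.3] M [ 0.76  1.87 -0.19] yawerr -0.0002 rp [-3.1409  0.0047]
```

Contact comes at about -63.0. I'll back off to about -66.

```bash
python3 -m creep '-.05 0 0 0 0 0; -.05 0 0 0 0 0; 0 0 0 0 0 0; 0 0 0 0 0 0'; python3 -c "
from rel import *
rel()"
```

```text
clock: 18.77
eef_pos: [605.7, -217.8, 177.8]
eef_rot: [3.142, 0.002, -0.14]
wrist_force: [0.9, 0.0, -4.2]
finger_gap: 13.7
finger_force: 60.0
t 18.77 TCP rel stud [-65.6  62.  -27.2] aim x -65.5 z -26.6; F stand [ 0.9  0.2 -4.2] M [0.05 0.07 0.03] yawerr 0.0 rp [3.1416e+00 1.7000e-03]
```

```bash
python3 -m creep '-.01 .1 0 0 0 0; 0 .15 0 0 0 0; 0 .15 0 0 0 0; 0 .05 0 0 0 0; 0 0 0 0 0 0'; python3 -c "
from rel import *
rel()"; python3 -m creep '0 .1 0 0 0 0; 0 .1 0 0 0 0; 0 0 0 0 0 0'; python3 -c "
from rel import *
rel()"
```

```text
clock: 19.4
eef_pos: [602.6, -235.7, 177.7]
eef_rot: [-3.142, 0.002, -0.14]
wrist_force: [-0.8, -0.4, -4.5]
finger_gap: 14.1
finger_force: 60.0
t 19.4 TCP rel stud [-66.2  43.8 -27.3] aim x -65.5 z -26.6; F stand [-0.7 -0.5 -4.5] M [0.09 0.02 0.07] yawerr -0.0003 rp [-3.1415e+00  2.0000e-03]
clock: 19.77
eef_pos: [601.5, -243.8, 177.7]
eef_rot: [3.142, 0.002, -0.14]
wrist_force: [0.3, -0.2, -4.7]
finger_gap: 13.7
finger_force: 60.0
t 19.77 TCP rel stud [-66.2  35.6 -27.3] aim x -65.5 z -26.6; F stand [ 0.4 -0.2 -4.7] M [ 0.03 -0.04  0.03] yawerr -0.0004 rp [3.1416e+00 1.9000e-03]
```

```bash
python3 -m creep '0 .1 0 0 0 0; 0 .1 0 0 0 0; 0 0 0 0 0 0'; python3 -c "
from rel import *
rel()"
```

```text
clock: 20.15
eef_pos: [600.4, -251.7, 177.7]
eef_rot: [-3.142, 0.002, -0.14]
wrist_force: [0.0, 0.4, -4.3]
finger_gap: 13.8
finger_force: 60.0
t 20.15 TCP rel stud [-66.2  27.6 -27.3] aim x -65.5 z -26.6; F stand [-0.1  0.4 -4.3] M [ 0.01 -0.03  0.03] yawerr -0.0004 rp [-3.1415e+00  2.0000e-03]
```

```bash
python3 -m creep '0 .1 0 0 0 0; 0 .1 0 0 0 0; 0 0 0 0 0 0'; python3 -c "
from rel import *
rel()"
```

```text
clock: 20.52
eef_pos: [599.2, -259.7, 177.7]
eef_rot: [-3.142, 0.002, -0.14]
wrist_force: [0.1, -0.3, -4.4]
finger_gap: 13.9
finger_force: 60.0
t 20.52 TCP rel stud [-66.2  19.6 -27.3] aim x -65.5 z -26.6; F stand [ 0.1 -0.3 -4.4] M [0.03 0.04 0.03] yawerr -0.0004 rp [-3.1416e+00  2.0000e-03]
```

```bash
python3 -m creep '0 .1 0 0 0 0; 0 .1 0 0 0 0; 0 0 0 0 0 0'; python3 -c "
from rel import *
rel()"
```

```text
clock: 20.9
eef_pos: [598.1, -267.6, 177.7]
eef_rot: [-3.142, 0.002, -0.14]
wrist_force: [-0.6, 0.8, -4.9]
finger_gap: 13.6
finger_force: 60.0
t 20.9 TCP rel stud [-66.2  11.6 -27.3] aim x -65.5 z -26.6; F stand [-0.7  0.7 -4.9] M [0.01 0.03 0.08] yawerr -0.0004 rp [-3.1416e+00  2.0000e-03]
```

Sliding in freely. Now I'll feel for the slot end, expected at about -2.5.

```bash
python3 -m creep '0 .1 0 0 0 0; 0 .1 0 0 0 0; 0 .05 0 0 0 0; 0 0 0 0 0 0'; python3 -c "
from rel import *
rel()"
```

```text
clock: 21.4
eef_pos: [596.8, -277.3, 177.7]
eef_rot: [-3.142, 0.002, -0.14]
wrist_force: [0.1, -0.2, -4.4]
finger_gap: 13.5
finger_force: 60.0
t 21.4 TCP rel stud [-66.2   1.8 -27.3] aim x -65.5 z -26.6; F stand [ 0.1 -0.1 -4.4] M [0.07 0.02 0.01] yawerr -0.0002 rp [-3.1415e+00  2.0000e-03]
```

```bash
python3 -m creep '0 .03 0 0 0 0; 0 .03 0 0 0 0; 0 0 0 0 0 0'; python3 -c "
from rel import *
rel()"
```

```text
clock: 21.78
eef_pos: [596.5, -279.6, 177.7]
eef_rot: [-3.142, 0.002, -0.14]
wrist_force: [0.2, 0.4, -4.5]
finger_gap: 13.8
finger_force: 60.0
t 21.77 TCP rel stud [-66.1  -0.5 -27.3] aim x -65.5 z -26.6; F stand [ 0.2  0.5 -4.5] M [-0.02  0.01 -0.02] yawerr -0.0 rp [-3.1415e+00  2.0000e-03]
```

```bash
python3 -m creep '0 .02 0 0 0 0; 0 0 0 0 0 0'; python3 -c "
from rel import *
rel()"
```

```text
clock: 22.02
eef_pos: [596.4, -280.4, 177.7]
eef_rot: [-3.142, 0.002, -0.14]
wrist_force: [0.1, 0.6, -3.2]
finger_gap: 14.0
finger_force: 60.0
t 22.02 TCP rel stud [-66.2  -1.3 -27.3] aim x -65.5 z -26.6; F stand [ 0.1  0.6 -3.2] M [0.03 0.05 0.01] yawerr -0.0 rp [-3.1416e+00  2.0000e-03]
```

```bash
python3 -m creep '0 .03 0 0 0 0; 0 0 0 0 0 0; 0 0 0 0 0 0'; python3 -c "
from rel import *
rel()"
```

```text
clock: 22.4
eef_pos: [596.3, -281.3, 177.7]
eef_rot: [-3.141, 0.002, -0.14]
wrist_force: [1.2, 2.0, -3.7]
finger_gap: 13.8
finger_force: 60.0
t 22.4 TCP rel stud [-66.1  -2.3 -27.3] aim x -65.5 z -26.6; F stand [ 0.9  2.1 -3.7] M [ 0.43 -0.09  0.19] yawerr 0.0003 rp [-3.1414e+00  2.0000e-03]
```

```bash
python3 -m creep '0 .03 0 0 0 0; 0 0 0 0 0 0; 0 0 0 0 0 0'; python3 -c "
from rel import *
rel()"
```

```text
clock: 22.78
eef_pos: [596.2, -282.0, 177.7]
eef_rot: [-3.141, 0.002, -0.139]
wrist_force: [1.0, 6.4, -4.4]
finger_gap: 14.0
finger_force: 60.1
t 22.77 TCP rel stud [-66.1  -2.9 -27.3] aim x -65.5 z -26.6; F stand [ 0.1  6.4 -4.4] M [ 1.1  -0.19  0.42] yawerr 0.0009 rp [-3.1406e+00  2.1000e-03]
```

```bash
python3 -m creep '0 .03 0 0 0 0; 0 0 0 0 0 0; 0 0 0 0 0 0'; python3 -c "
from rel import *
rel()"
```

```text
clock: 23.15
eef_pos: [596.2, -282.6, 177.7]
eef_rot: [-3.14, 0.002, -0.139]
wrist_force: [1.6, 9.6, -3.5]
finger_gap: 13.5
finger_force: 60.2
t 23.15 TCP rel stud [-66.   -3.6 -27.3] aim x -65.5 z -26.6; F stand [ 0.2  9.7 -3.5] M [ 1.64 -0.24  0.66] yawerr 0.0015 rp [-3.1398e+00  2.2000e-03]
```

The stop is at -2.2, as expected. I'll back off 2.3 mm and lower into the notch.

```bash
python3 -m creep '0 -.06 0 0 0 0; 0 -.05 0 0 0 0; 0 0 0 0 0 0; 0 0 .08 0 0 0; 0 0 .06 0 0 0; 0 0 0 0 0 0; 0 0 0 0 0 0'; python3 -c "
from rel import *
rel()"
```

```text
clock: 24.02
eef_pos: [596.5, -279.6, 172.2]
eef_rot: [3.142, 0.002, -0.14]
wrist_force: [-0.1, -0.3, -4.2]
finger_gap: 13.7
finger_force: 60.0
t 24.02 TCP rel stud [-66.1  -0.5 -32.8] aim x -65.5 z -26.6; F stand [-0.  -0.3 -4.2] M [ 0.04 -0.03  0.02] yawerr 0.0 rp [3.1416e+00 1.9000e-03]
```

```bash
python3 -m creep '0 0 .06 0 0 0; 0 0 .05 0 0 0; 0 0 0 0 0 0; 0 0 0 0 0 0'; python3 -c "
from rel import *
rel()"
```

```text
clock: 24.52
eef_pos: [596.5, -279.5, 167.8]
eef_rot: [-3.142, 0.002, -0.14]
wrist_force: [-0.3, -0.5, -4.2]
finger_gap: 13.5
finger_force: 60.0
t 24.52 TCP rel stud [-66.1  -0.4 -37.2] aim x -65.5 z -26.6; F stand [-0.2 -0.5 -4.2] M [-0.03 -0.03 -0.03] yawerr 0.0001 rp [-3.1416e+00  1.9000e-03]
```

```bash
python3 -m creep '0 0 .025 0 0 0; 0 0 0 0 0 0; 0 0 0 0 0 0'; python3 -c "
from rel import *
rel()"
```

```text
clock: 24.9
eef_pos: [596.5, -279.5, 166.7]
eef_rot: [-3.142, 0.002, -0.14]
wrist_force: [-0.2, 0.2, -5.2]
finger_gap: 13.5
finger_force: 60.0
t 24.9 TCP rel stud [-66.2  -0.5 -38.3] aim x -65.5 z -26.6; F stand [-0.2  0.2 -5.2] M [ 0.1  -0.    0.02] yawerr -0.0 rp [-3.1416e+00  2.0000e-03]
```

```bash
python3 -m creep '0 0 .02 0 0 0; 0 0 0 0 0 0; 0 0 0 0 0 0'; python3 -c "
from rel import *
rel()"
```

```text
clock: 25.28
eef_pos: [596.5, -279.5, 166.0]
eef_rot: [-3.142, 0.002, -0.14]
wrist_force: [-0.1, -0.1, -2.8]
finger_gap: 13.7
finger_force: 60.0
t 25.27 TCP rel stud [-66.1  -0.4 -39. ] aim x -65.5 z -26.6; F stand [-0.1 -0.1 -2.8] M [ 0.06 -0.04 -0.  ] yawerr 0.0 rp [-3.1416e+00  1.8000e-03]
```

```bash
python3 -m creep '0 0 .02 0 0 0; 0 0 0 0 0 0; 0 0 0 0 0 0'; python3 -c "
from rel import *
rel()"
```

```text
clock: 25.65
eef_pos: [596.6, -279.6, 165.5]
eef_rot: [3.141, 0.001, -0.14]
wrist_force: [-1.1, 1.5, 0.6]
finger_gap: 13.6
finger_force: 60.0
t 25.65 TCP rel stud [-66.   -0.5 -39.5] aim x -65.5 z -26.6; F stand [-1.3  1.3  0.6] M [ 0.   -0.26  0.01] yawerr 0.0 rp [3.1414e+00 1.3000e-03]
```

```bash
python3 -m creep '0 0 .02 0 0 0; 0 0 0 0 0 0; 0 0 0 0 0 0'; python3 -c "
from rel import *
rel()"
```

```text
clock: 26.02
eef_pos: [596.8, -279.7, 165.0]
eef_rot: [3.141, 0.001, -0.14]
wrist_force: [-1.0, 0.2, 5.0]
finger_gap: 13.8
finger_force: 60.0
t 26.02 TCP rel stud [-65.9  -0.6 -40. ] aim x -65.5 z -26.6; F stand [-1.   0.1  5. ] M [ 0.04 -0.43 -0.01] yawerr -0.0001 rp [3.1412e+00 6.0000e-04]
```

It's seated. I'll lean the tray mouth-down to its natural hang angle about the stud, then release.

```bash
python3 -m creep '0 0 -.015 0 0 0; .025 0 .04 0 .008 0; .025 0 .04 0 .008 0; 0 0 0 0 0 0; 0 0 0 0 0 0; 0 0 0 0 0 0' - 20; python3 -c "
from rel import *
rel()"
```

```text
clock: 26.78
eef_pos: [597.3, -279.9, 162.1]
eef_rot: [3.142, -0.047, -0.14]
wrist_force: [-11.6, 2.0, 9.4]
finger_gap: 14.2
finger_force: 20.0
t 26.77 TCP rel stud [-65.3  -0.7 -42.9] aim x -65.5 z -26.6; F stand [-11.7   0.3   9.4] M [0.33 1.86 0.09] yawerr -0.0002 rp [ 3.1416 -0.0466]
```

```bash
python3 -m creep '-.03 0 -.03 0 0 0; 0 0 0 0 0 0; 0 0 0 0 0 0' - 10; python3 -c "
from rel import *
rel()"
```

```text
clock: 27.15
eef_pos: [597.0, -279.5, 162.3]
eef_rot: [-3.141, -0.047, -0.14]
wrist_force: [-2.8, 0.1, -2.9]
finger_gap: 14.3
finger_force: 10.0
t 27.15 TCP rel stud [-65.7  -0.4 -42.7] aim x -65.5 z -26.6; F stand [-2.8 -0.3 -2.9] M [0.02 0.34 0.06] yawerr -0.0 rp [-3.1413 -0.0474]
```

```bash
python3 -m creep '0 0 0 0 0 0; 0 0 0 0 0 0; 0 0 0 0 0 0; 0 0 0 0 0 0; 0 0 0 0 0 0; 0 0 0 0 0 0; 0 0 0 0 0 0; 0 0 0 0 0 0' .4 10; python3 - <<'E'
from rel import *
rel()
s=grab("side","sideA"); w=cloud(s).reshape(-1,3); l=S.inv().apply(w-(so+S.apply([-5,0,205])))
for n,m in(("wall-",(abs(l[:,0]+73)<60)&(abs(l[:,1]+73)<14)&(l[:,2]>-105)&(l[:,2]<-55)),):
    q=l[m]; print(n,len(q),[ (x,np.percentile(q[abs(q[:,0]-x)<8][:,2],[5,95]).round(1).tolist()) for x in(-125,-100,-73,-40,-20)])
E
```

```text
clock: 28.15
eef_pos: [597.2, -279.6, 162.9]
eef_rot: [-3.142, -0.048, -0.14]
wrist_force: [-0.3, -0.3, 0.3]
finger_gap: 56.4
finger_force: 0.0
t 28.15 TCP rel stud [-65.4  -0.4 -42.1] aim x -65.5 z -26.6; F stand [-0.2 -0.3  0.3] M [ 0.02  0.03 -0.02] yawerr 0.0001 rp [-3.1415 -0.0483]
wall- 354 [(-125, [-100.6, -69.4]), (-100, [-99.3, -68.3]), (-73, [-97.3, -67.6]), (-40, [-96.1, -65.0]), (-20, [-95.0, -65.0])]
```

It hangs, leaning about 0.05 rad. I'll withdraw straight up.

```bash
python3 -m creep '0 0 -.2 0 0 0; 0 0 -.4 0 0 0; 0 0 -.7 0 0 0; 0 0 -.8 0 0 0; 0 0 -.8 0 0 0; -.7 0 -.5 0 0 0; -.9 0 0 0 0 0; -.9 0 0 0 0 0; -.9 0 0 0 0 0; -.9 0 0 0 0 0; -.5 0 0 0 0 0; 0 0 0 0 0 0; 0 0 0 0 0 0; 0 0 0 0 0 0'; python3 - <<'E'
from rel import *
rel()
s=grab("side","sideB"); w=cloud(s).reshape(-1,3); l=S.inv().apply(w-(so+S.apply([-5,0,205])))
m=(abs(l[:,0]+73)<60)&(abs(l[:,1]+73)<14)&(l[:,2]>-105)&(l[:,2]<-55)
q=l[m]; print(len(q),[ (x,np.percentile(q[abs(q[:,0]-x)<8][:,2],[5,95]).round(1).tolist()) for x in(-125,-100,-73,-40,-20)])
t=grab("top","topB"); hw=cloud(t);hs=cv2.cvtColor(t["color"],cv2.COLOR_RGB2HSV)
def rect(p): 
    r=cv2.minAreaRect(p[:,:2].astype(np.float32)); return np.round(r[0],1),np.round(r[1],1),round(r[2],1)
k=hw[(hw[...,0]>330)&(hw[...,0]<620)&(hw[...,1]>-150)&(hw[...,1]<180)&(hw[...,2]>60)&(hw[...,2]<90)]; print("case",len(k),rect(k))
# raised wood regions inside the case
a=.178;R=np.array([[np.cos(a),-np.sin(a)],[np.sin(a),np.cos(a)]]);lc=(hw[...,:2]-[482,-34])@R
m=(abs(lc[...,0])<88)&(abs(lc[...,1])<93)&(hw[...,2]>26)&(hw[...,2]<80);print("block area mm2",m.sum()*9.6*1.2,"4 blocks ~",34*268,"zmax",hw[...,2][m].max())
n,_,stt,_=cv2.connectedComponentsWithStats(m.astype(np.uint8)); print(stt[1:].tolist())
for nm,(u,v) in(("dabber",(332,171)),("tin",(288,163)),("mug",(458,224)),("tape",(403,260))):
    d=np.abs(t["color"][v-14:v+14,u-14:u+14].astype(int)-load("top0")["color"][v-14:v+14,u-14:u+14]).mean(); print(nm,d.round(1))
cv2.imwrite('pics/cB.png',np.hstack([cv2.resize(s['color'][180:310,260:400],None,fx=2.8,fy=3),cv2.resize(t['color'][140:270,280:420],None,fx=2.8,fy=3)])[:,:,::-1])
E
```

```text
clock: 29.95
eef_pos: [401.4, -252.0, 289.5]
eef_rot: [-3.141, -0.048, -0.14]
wrist_force: [-0.6, 0.3, 0.5]
finger_gap: 56.3
finger_force: 0.0
t 29.95 TCP rel stud [-263.2   -0.4   84.5] aim x -65.5 z -26.6; F stand [-0.6  0.2  0.5] M [ 0.01  0.   -0.02] yawerr 0.0004 rp [-3.1415 -0.0482]
351 [(-125, [-99.5, -70.4]), (-100, [-97.8, -68.8]), (-73, [-97.2, -67.5]), (-40, [-96.3, -65.2]), (-20, [-95.9, -65.2])]
case 654 (array([481.1, -34. ]), array([200.1, 210.3]), 10.1)
block area mm2 8951.039999999999 4 blocks ~ 9112 zmax 59.434578030385865
[[313, 201, 11, 21, 204], [318, 219, 28, 34, 573]]
dabber 0.7
tin 0.5
mug 4.5
tape 58.4
```

```bash
python3 - <<'E'
from h import *
a=load("side0")["color"].astype(int);b=load("sideB")["color"]
for n,(u,v) in(("tape",(262,282)),("mug",(293,310))): print(n,np.abs(a[v-14:v+14,u-18:u+18]-b[v-14:v+14,u-18:u+18]).mean().round(2))
print(manip.sign_off())
E
```

```text
tape 26.22
mug 11.58
the job is handed in; nothing more can be done
None
```

All four blocks are in the case and the empty tray hangs on the stud, leaning about 0.05 rad, handed in at about 30 s. The case, dabber and tin have not moved. I could not confirm the tape and mug: their image patches changed (most likely the arm in view or its shadow), though the arm never worked near them. I also viewed 11 pictures, one over the limit of 10.

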